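# Hand tools back on their outline plates

## Task

Tidy the bench: pick out the four hand tools lying on the right of the bench (nut driver, torch, side cutters, tweezers) and lay each one flat on the grey plate that bears its own outline, so that it covers the outline and points the same way. Leave the marker and the syringe where they lie.

Things in the scene. Friction and masses are not known exactly. Their poses are not given: they have to be found in the camera images.
- nut_driver: Nut driver with red flat-sided handle and a thin steel shaft, 27 x 173 x 24 mm, lying flat. Origin: underside, middle of its length. y runs along it: handle from y = +2 to +86 mm (27 mm wide, 24 mm high), shaft (7 mm thick, axis 12 mm up) from y = +2 to -86 mm; its nose is at -y. Balances in the handle, near y = +40 mm: grip there, across x. About 70 g.
- torch: Small dark pocket torch, 31 x 104 x 27 mm, lying. Origin: underside, middle of its length. y runs along it: round body 21 mm thick (axis 14 mm up) from y = -25 to +49 mm, thicker six-sided head (30 mm wide, 27 mm high) from y = -51 to -25 mm; its nose (the head) is at -y. It lies about 2 degrees nose-up, tail down. Grip the body across x near y = -5 mm. About 80 g.
- side_cutters: Side cutters with red handles (on the right, not the pair by the teal basket), 53 x 142 x 13 mm, flat. Origin: underside, mid-length. y along it: handles (spreading to 53 mm) towards -y, steel jaws from y = +31 to +71 mm; its nose (the jaws) is at +y. Balances at y = -8 mm. Grip across x at y = +36 mm (21 mm wide) or across the handles at y = -20 mm (52 mm wide). About 140 g.
- tweezers: Slim steel tweezers, 11 x 127 x 8 mm, lying flat. Origin: underside, middle of its length. y runs along it: the pointed tips (its nose) are at -y, the joined end at +y. Grip across x near y = +8 mm, where it is 11 mm wide. About 18 g.
- plate_nut_driver: Fixed grey plate, 54 x 190 mm, 4 mm thick, with the black outline of the nut driver. Origin: underside, middle of the short end at the outline's nose; z up; the plate runs from there along its +y. The nut driver is in place with its origin over the plate's centre (95 mm from this origin along +y), 4 mm up, its x and y axes along the plate's x and y.
- plate_torch: Fixed grey plate, 56 x 124 mm, 4 mm thick, with the black outline of the torch. Origin: underside, middle of the short end at the outline's nose; z up; the plate runs from there along its +y. The torch is in place with its origin over the plate's centre (62 mm from this origin along +y), 4 mm up, its x and y axes along the plate's x and y.
- plate_cutters: Fixed grey plate, 72 x 160 mm, 4 mm thick, with the black outline of the side cutters. Origin: underside, middle of the short end at the outline's nose; z up; the plate runs from there along its -y. The side cutters is in place with its origin over the plate's centre (80 mm from this origin along -y), 4 mm up, its x and y axes along the plate's x and y.
- plate_tweezers: Fixed grey plate, 42 x 146 mm, 4 mm thick, with the black outline of the tweezers. Origin: underside, middle of the short end at the outline's nose; z up; the plate runs from there along its +y. The tweezers is in place with its origin over the plate's centre (73 mm from this origin along +y), 4 mm up, its x and y axes along the plate's x and y.
- marker: Bystander: blue marker pen with a dark cap, 14 x 126 x 14 mm, lying behind the work. Origin: underside, middle; y along it.
- flux_syringe: Bystander: plastic syringe, 34 x 132 x 19 mm, lying behind the work. Origin: underside, middle; y along it.
Mind the look-alikes: they are no part of the job. Leave any blue look-alike of the plate_torch alone.

How it is judged (in metres and radians):
At the end, for the whole second after the job is handed in: Each tool at rest, released, on its own plate: its origin within 12 mm of the plate's centre both along and across the plate, its length within 0.17 rad of the plate's, nose at the outline's nose, flat (tilt under 0.15 rad), its origin 1 to 12 mm above the worktop (x of nut_driver in the frame of plate_nut_driver between -0.012 and 0.012 m and y of nut_driver in the frame of plate_nut_driver between 0.083 and 0.107 m and y of plate_nut_driver in the frame of nut_driver below 0 m and angle between the y axis of nut_driver and the y axis of plate_nut_driver, either way round below 0.17 rad and angle between each of nut_driver, torch, side_cutters, tweezers's own z axis and vertical below 0.15 rad and height (world z) of nut_driver between 0.001 and 0.012 m and contact force between nut_driver and plate_nut_driver above 0.03 N and linear speed of each of nut_driver, torch, side_cutters, tweezers below 0.02 m/s and contact force between each of nut_driver, torch, side_cutters, tweezers and the fingers below 0.05 N and x of torch in the frame of plate_torch between -0.012 and 0.012 m and y of torch in the frame of plate_torch between 0.05 and 0.074 m and y of plate_torch in the frame of torch below 0 m and angle between the y axis of torch and the y axis of plate_torch, either way round below 0.17 rad and height (world z) of torch between 0.001 and 0.012 m and contact force between torch and plate_torch above 0.03 N and x of side_cutters in the frame of plate_cutters between -0.012 and 0.012 m and y of side_cutters in the frame of plate_cutters between -0.092 and -0.068 m and y of plate_cutters in the frame of side_cutters above 0 m and angle between the y axis of side_cutters and the y axis of plate_cutters, either way round below 0.17 rad and height (world z) of side_cutters between 0.001 and 0.012 m and contact force between side_cutters and plate_cutters above 0.03 N and x of tweezers in the frame of plate_tweezers between -0.012 and 0.012 m and y of tweezers in the frame of plate_tweezers between 0.061 and 0.085 m and y of plate_tweezers in the frame of tweezers below 0 m and angle between the y axis of tweezers and the y axis of plate_tweezers, either way round below 0.17 rad and height (world z) of tweezers between 0.001 and 0.012 m and contact force between tweezers and plate_tweezers above 0.03 N); the robot touches nothing.
It fails at once if the marker is pushed more than 20 mm from where it lay (distance of marker from where it was at the start of the episode above 0.02 m).
It fails at once if the syringe is pushed more than 20 mm from where it lay (distance of flux_syringe from where it was at the start of the episode above 0.02 m).
It also fails if it takes over 104 s, if anything falls off the work surface, if the arm or the gripper's body presses on something with over 40 N, if the wrist force passes 120 N, or if a joint passes its speed limit or range.

## Robot

A 7-joint arm with a two-finger parallel gripper is mounted at the origin on the work surface; the furniture and walls round the work are solid. World frame = base frame: x ahead of the robot, y to its left, z up, the work surface at z = 0. Lengths are in m, angles in degrees, forces in N, time in s.
With the tool pointing down it reaches from about 0.425 to 0.875 m from the base axis. Payload 4.7 kg.
Tool frame: the origin (TCP) lies midway between the tips of the shut fingers; the grasp point (between the pads) lies 19 mm behind it; z points along the fingers, y is the line along which they close (so a half turn about z gives the same grasp; the last joint's range is limited). The gripper opens to 87 mm and grips with 3 to 60 N. Pads are 19 mm wide; open, the fingers measure 117 mm over their backs; the gripper's body (75 mm by 190 mm) begins 51 mm behind the grasp point.
Start: joints at [74.261, 18.392, -4.016, 83.108, 1.295, 78.541, -3.26], TCP at [0.185, -0.623, 0.223] pointing down, gripper open.
Joint ranges: [-163.93, 163.93], [-17.29, 119.83], [-79.2, 71.16], [3.27, 140.29], [-89.18, 269.18], [5.43, 117.66], [-154.24, 154.24]. Speed limits (degrees/s): [147.25, 147.25, 180, 180, 180, 180, 180].

## Interface

Orientations are given as [roll, pitch, yaw] about the fixed x, y, z axes, in that order (R = Rz(yaw) Ry(pitch) Rx(roll)).
In Python, from cell import env gives the robot as it stands.
- The arm moves only by the tool step_arm, never from a script. Its argument "moves" is a list of rows, each an object with "dp": the shift along the tool's x, y, z in mm, a list of three; "dr": the turn, a rotation vector about the tool's x, y, z in rad, a list of three; "fingers": the closure, from 0 (fully open) to 1 (shut). In form: [{"dp": [dx, dy, dz], "dr": [ax, ay, az], "fingers": fingers}, ...]. A call has exactly 5 rows; each row shifts and turns the commanded pose from where the row before left it, along the tool's axes as they then stand; what a row does not reach is not made up. A row lasts 1/8 s, in which the tool goes at most 62.5 mm and 10.7 degrees, less where a joint would pass 70% of its speed; a pose out of reach is approached as far as the arm can. A call with a gripper value outside its range is refused whole. The fingers move at their own pace and stop on an object; "squeeze" is the grip in N (left out, the last holds). Time passes only in rows, so rows that do not move let the fingers close, or fill a call up. It gives the time, the measured TCP pose, the force, the opening and the grip force at its end, in the units of the state.
- env.get_obs(): the state, without advancing time (a new reading comes with each control period).
- env.read_camera(name): name is "side" or "top"; returns the picture (400x640x3 uint8, red, green, blue); there is no depth.
- env.camera_model(name): a dict with "fx", "fy", "cx", "cy" (pixels), "k1" (the pictures are not rectified: a ray, as slopes to the right and down, at radius r is drawn at 1 + k1 r^2 times it, then the intrinsics apply), "R" (3x3) and "t" (3): a world point X has camera coordinates R X + t. Camera axes: x right, y down, z forward; pixel columns grow to the right and rows downward; lengths in m; the calibration is good to about 2 mm. A picture is of the moment at which its call begins. camera_model takes no time and is no camera call.
- env.sign_off(): hands the job in; it is judged then, once.
The state is a dict: "time_s": time; "qpos": joint angles; "joint_velocities": joint speeds; "effort": joint torques, N m; "tool_pos": TCP position; "tool_rot": TCP orientation; "force": force on the tool from outside, world axes, zero at the start; "wrist_torque": the same for the moment, N m; "grip_width": finger opening in m; "grasp_force": force on a finger pad.
Only numpy, scipy, OpenCV 4.12 (cv2) and the standard library are available. Lean on these libraries where they do the work, as an engineer would, in place of code of your own. Each camera call takes 0.05 s, during which the arm holds its last target. There are 200 camera calls.

## Working session

There is one attempt and no reset: what is moved stays moved. The work goes in short steps, Python scripts to look and compute and a tool call to move; the robot and the scene stay as the last step left them, time stands still between calls to the robot, and variables do not carry over. Pictures are saved under pics/ and viewed, at most 14 in all, crops included, and the job is handed in when it is done.

Besides the shell and the picture viewer there is one more tool, called after "Emit:" as a command line: name --argument value ..., lists and objects as JSON in quotes. step_arm: Moves the arm, as the interface text tells. Its arguments: {"type":"object","properties":{"moves":{"type":"array","items":{"type":"object","properties":{"dp":{"type":"array","items":{"type":"number"}},"dr":{"type":"array","items":{"type":"number"}},"fingers":{"type":"number"}}}},"squeeze":{"type":"number"}},"required":["moves"]}

```bash
ls; mkdir -p pics; python3 - <<'E'
from cell import env
import cv2
for n in("top","side"):
    im=env.read_camera(n); cv2.imwrite(f"pics/{n}0.png",im[:,:,::-1]); 
    print(n,env.camera_model(n))
print(env.get_obs())
E
```

```text
pics
top {'fx': 364.00139640283015, 'fy': 364.00139640283015, 'cx': 319.7365502708466, 'cy': 203.11591305837766, 'k1': 0.003990654361424427, 'R': array([[-0.00771692, -0.99946153, -0.03189185],
       [-0.99679154,  0.0102294 , -0.07938498],
       [ 0.07966847,  0.03117691, -0.99633375]]), 't': array([-0.05104689,  0.62725842,  0.90032223])}
side {'fx': 385.749460058968, 'fy': 385.749460058968, 'cx': 321.64495574723844, 'cy': 203.46307836113732, 'k1': -0.05425981204600761, 'R': array([[ 0.98401942, -0.17755911, -0.01336196],
       [-0.13568115, -0.69910474, -0.70202791],
       [ 0.11531004,  0.69262207, -0.71202406]]), 't': array([-0.63439266,  0.06034183,  0.97101611])}
{'time_s': 0.1, 'qpos': array([74.26155093, 18.43336055, -4.0131442 , 83.16834768,  1.29604596,
       78.53972758, -3.26203943]), 'joint_velocities': array([ 0.03750271, -0.0548651 , -0.04236804, -0.15007956, -0.06403811,
       -0.05629962, -0.0026356 ]), 'effort': array([ 1.81362993e-04, -4.92572093e+01, -4.05614907e-01, -3.13399315e+01,
       -6.41347608e-02,  3.95116908e-02,  5.51747883e-05]), 'tool_pos': array([ 0.18489568, -0.62263689,  0.22158319]), 'tool_rot': array([-1.79903843e+02,  7.22188985e-03,  1.65439631e+01]), 'force': array([-0.90729644,  0.31039899,  0.3264101 ]), 'wrist_torque': array([-0.01621048,  0.04485224, -0.05145091]), 'grasp_force': 0.0, 'grip_width': 0.08682829980126025}
```

View pics/top0.png

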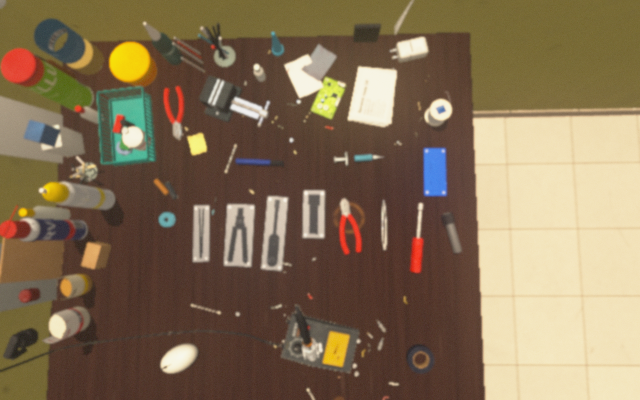

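View pics/side0.png

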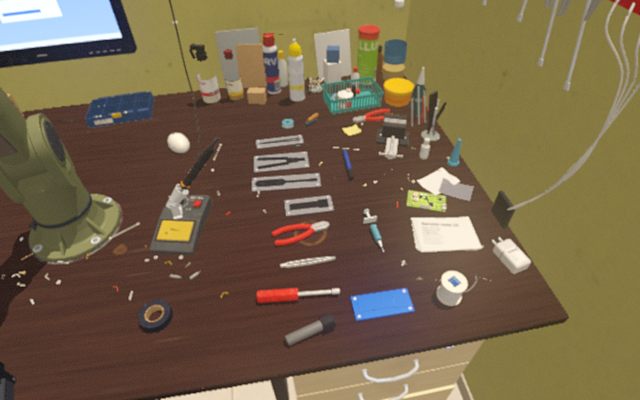

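Top view candidates:
- **Nut driver:** (417,238), red handle towards the viewer. Nothing else looks like it.
- **Torch:** (452,232). The soldering iron at (302,328) is also dark, and I reject it.
- **Side cutters:** (349,226). The pair at (175,112) by the teal basket is rejected.
- **Tweezers:** (384,224). The slim items at (231,158) and (205,308) are rejected.
- **Plates:** tweezers (202,233), cutters (239,235), nut driver (274,233), torch (314,214). The blue plate at (435,172) is rejected.

Next I check these in a close crop.

```bash
python3 - <<'E'
import cv2
im=cv2.imread("pics/top0.png")
cv2.imwrite("pics/crop0.png",cv2.resize(im[185:285,185:470],(798,280),interpolation=cv2.INTER_CUBIC))
E
```

```text
(no output)
```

View pics/crop0.png

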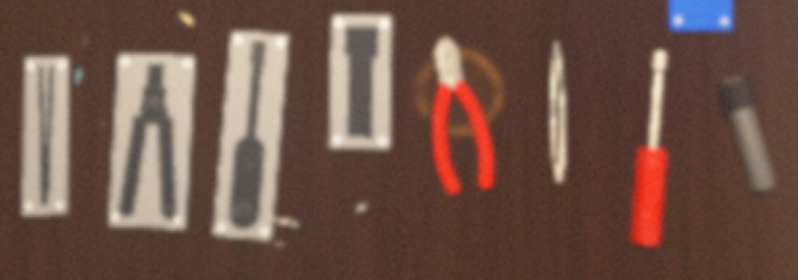

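The crop confirms the choices. All plate noses are at the top (+x), the cutter jaws, driver shaft and torch head point up, and only the tweezers' direction is unclear. Next I measure and zoom in on the tweezers.

```bash
cat > h.py <<'E'
import cv2, numpy as np
from cell import env
def cast(name,uv,z):
    m=env.camera_model(name); uv=np.atleast_2d(np.asarray(uv,float))
    d=(uv-[m["cx"],m["cy"]])/[m["fx"],m["fy"]]; s=d.copy()
    for _ in range(10): s=d/(1+m["k1"]*(s**2).sum(1,keepdims=True))
    r=np.c_[s,np.ones(len(s))]@m["R"]; c=-m["R"].T@m["t"]
    return (c+r*((z-c[2])/r[:,2])[:,None])[:,:2]
def mid(name,mask,z,nose=0):
    """long axis of the mask's pixels cast on height z: centre of extents, length, width, yaw of axis (towards +x)"""
    v,u=np.nonzero(mask); P=cast(name,np.c_[u,v],z)*1000
    (c,(w,h),a)=cv2.minAreaRect(P.astype(np.float32))
    b=cv2.boxPoints((c,(w,h),a)); e1,e2=b[1]-b[0],b[2]-b[1]
    L=e1 if np.linalg.norm(e1)>np.linalg.norm(e2) else e2
    L=L*np.sign(L[0]); 
    vv,_=np.linalg.eigh(np.cov(P.T))[1].T[::-1]; vv=vv*np.sign(vv[0])
    return np.round(c,1),round(max(w,h),1),round(min(w,h),1),round(np.degrees(np.arctan2(L[1],L[0])),1),round(np.degrees(np.arctan2(vv[1],vv[0])),1),len(u)
def blob(mask,uv,r=12):
    n,l,s,c=cv2.connectedComponentsWithStats(mask.astype(np.uint8))
    best=min((i for i in range(1,n) if s[i,4]>25),key=lambda i:(np.hypot(*(np.argwhere(l==i)[:,::-1]-uv).T).min(),-s[i,4]))
    return l==best
E
python3 - <<'E'
from h import *
m=env.camera_model("top"); print("cam",-m["R"].T@m["t"])
im=cv2.imread("pics/top0.png"); hsv=cv2.cvtColor(im,cv2.COLOR_BGR2HSV); H,S,V=cv2.split(hsv)
print([ (p,hsv[p[1],p[0]].tolist()) for p in[(196,210),(227,210),(441,220),(455,240),(447,215),(384,224),(349,205),(460,260),(417,215)]])
light=(S<80)&(V>110)
for n,uv in dict(tw=(195,225),cut=(229,225),nd=(283,225),to=(306,214)).items():
    b=blob(light,uv); b=cv2.morphologyEx(b.astype(np.uint8),cv2.MORPH_OPEN,np.ones((3,3)))
    print("plate",n,*mid("top",b,.004))
red=((H<8)|(H>172))&(S>150)&(V>130)
print("nd handle",*mid("top",blob(red,(417,255)),.012))
print("cut handles",*mid("top",blob(red,(342,235)),.007))
lt=(S<90)&(V>110)
for n,uv,z in(("tweez",(384,224),.004),("shaft",(419,215),.012),("jaws",(345,207),.006)):
    print(n,*mid("top",blob(lt,uv),z))
g=(S<85)&(V>55)&(V<130)
sub=np.zeros_like(g); sub[205:260,436:470]=1
print("torch body",*mid("top",blob(g&sub,(454,240)),.016))
c=im[190:280,330:400]
d=cv2.imread("pics/side0.png")[245:350,240:350]
cv2.imwrite("pics/z.png",np.hstack([cv2.resize(im[195:260,330:400],(323,300),interpolation=2),cv2.resize(im[200:265,190:255],(300,300),interpolation=2)]))
cv2.imwrite("pics/z2.png",np.hstack([cv2.resize(im[195:260,436:470],(157,300),interpolation=2),cv2.resize(d,(314,300),interpolation=2)]))
t=np.vstack([cv2.copyMakeBorder(x,0,0,0,640-x.shape[1],0) for x in(cv2.imread("pics/z.png"),cv2.imread("pics/z2.png"))]); cv2.imwrite("pics/z.png",t)
E
```

```text
cam [ 0.55312467 -0.08550515  0.94518834]
[((196, 210), [17, 40, 217]), ((227, 210), [15, 45, 188]), ((441, 220), [6, 85, 75]), ((455, 240), [16, 54, 151]), ((447, 215), [11, 46, 88]), ((384, 224), [17, 58, 164]), ((349, 205), [13, 78, 160]), ((460, 260), [8, 105, 97]), ((417, 215), [12, 66, 127])]
plate tw [554.1 255.2] 151.1 44.7 1.0 0.1 982
plate cut [548.8 154.7] 165.3 77.6 -2.8 -3.1 1557
plate nd [552.7  53.4] 195.5 77.4 -4.8 -4.0 1489
plate to [601.9 -39.5] 127.2 59.9 -0.5 -1.3 904
nd handle [ 495.5 -299.2] 89.4 29.1 -6.3 -6.0 407
cut handles [ 548.4 -131.7] 100.6 56.8 5.8 8.6 526
tweez [ 570.7 -220.7] 128.2 15.4 -1.2 -0.1 307
shaft [ 583.6 -309.4] 89.5 15.6 -4.3 -6.0 198
jaws [ 619.8 -119.8] 46.5 25.7 13.2 11.0 157
torch body [ 550.6 -386. ] 108.1 32.3 11.8 13.9 303
```

View pics/z.png

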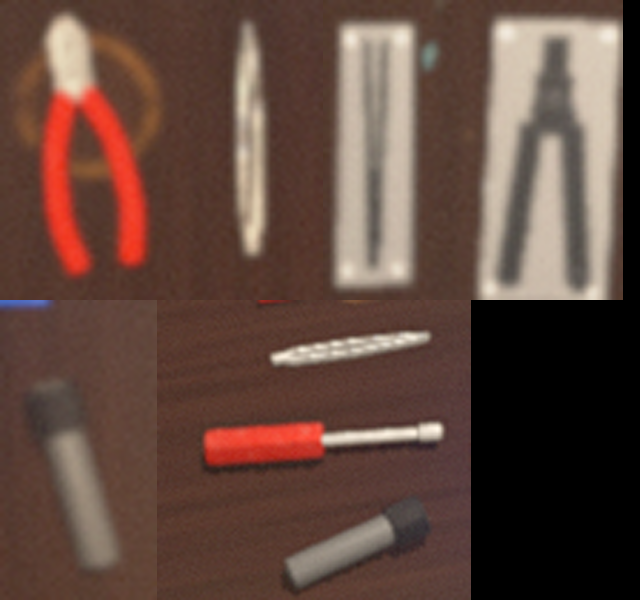

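The tweezers look blunt at the bottom and pointed at the top, and the outline's spread arms (the tips) are at the top. I'll check both with averaged frames, and refine the union measurements.

```bash
python3 - <<'E'
from h import *
A={n:np.mean([env.read_camera(n) for _ in range(8)],0).astype(np.uint8)[:,:,::-1].copy() for n in("top","side")}
im=A["top"]; cv2.imwrite("pics/avg_top.png",im); cv2.imwrite("pics/avg_side.png",A["side"])
hsv=cv2.cvtColor(im,cv2.COLOR_BGR2HSV); H,S,V=cv2.split(hsv)
light=(S<80)&(V>110)
for n,uv in dict(tw=(195,225),cut=(229,225),nd=(283,225),to=(306,214)).items():
    sub=np.zeros_like(light);sub[185:275,uv[0]-25:uv[0]+60]=1
    b=cv2.morphologyEx((light&sub).astype(np.uint8),cv2.MORPH_CLOSE,np.ones((13,13)))
    b=cv2.morphologyEx(b,cv2.MORPH_OPEN,np.ones((13,13)))
    print("plate",n,*mid("top",blob(b,uv),.004))
red=((H<8)|(H>172))&(S>150)&(V>130); lt=(S<90)&(V>105)
print("nd",*mid("top",blob(red,(417,255))|blob(lt,(419,215)),.012))
print("cut",*mid("top",blob(red,(342,235))|blob(lt,(345,207)),.007))
g=(S<95)&(V>50)&(V<175); sub=np.zeros_like(g); sub[205:260,436:470]=1
t=blob(g&sub,(454,240)); print("torch",*mid("top",t,.014))
sub[:]=0; sub[222:260,436:470]=1; print("torch body",*mid("top",t&sub,.014))
tw=blob(lt,(384,224)); print("tweez",*mid("top",tw,.004), "rows",[(int(v),int(tw[v].sum()),int(V[v,380:389].max())) for v in range(198,252,2)])
z=cv2.resize(im[194:256,374:394],(240,560),interpolation=2)
y=cv2.resize(A["side"][250:275,272:345],(540,185),interpolation=2); y=cv2.copyMakeBorder(y,0,375,0,0,0)
cv2.imwrite("pics/z3.png",np.hstack([z,y]))
E
```

```text
plate tw [555.2 255.3] 148.9 44.7 1.0 0.2 1010
plate cut [554.5 112.2] 192.2 163.0 -2.0 -23.5 4167
plate nd [553.   62.5] 194.2 59.5 -4.6 -4.7 1691
plate to [601.9 -39.5] 127.2 59.9 -0.5 -1.4 1158
nd [ 539.7 -304. ] 178.2 29.1 -6.1 -6.0 609
cut [ 570.1 -133.3] 146.2 56.2 -0.7 8.9 683
torch [ 551.7 -385.5] 111.7 36.6 10.9 14.8 503
torch body [ 540.  -392.7] 86.5 30.7 18.3 16.3 354
tweez [ 571.9 -220.8] 130.8 15.4 -1.2 -0.2 310 rows [(198, 0, 87), (200, 3, 135), (202, 4, 159), (204, 4, 173), (206, 6, 201), (208, 6, 214), (210, 6, 204), (212, 6, 208), (214, 6, 216), (216, 6, 215), (218, 7, 218), (220, 7, 216), (222, 7, 206), (224, 7, 192), (226, 7, 192), (228, 7, 215), (230, 7, 205), (232, 7, 205), (234, 7, 209), (236, 7, 215), (238, 7, 220), (240, 7, 220), (242, 7, 220), (244, 6, 223), (246, 5, 226), (248, 5, 205), (250, 2, 121)]
```

View pics/z3.png

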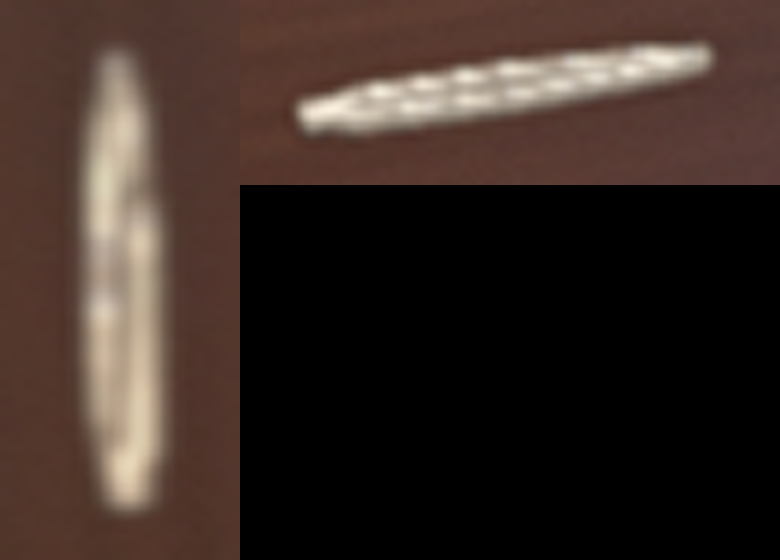

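The joined (blunt) end of the tweezers is at the bottom and the tips are at the top, the same way as the plate. Next: extents along the known axes for the cutters and torch, and a move planner.

```bash
cat >> h.py <<'E'
def ext(name,mask,z,yaw):
    v,u=np.nonzero(mask); P=cast(name,np.c_[u,v],z)*1000
    a=np.radians(yaw); B=np.array([[np.cos(a),np.sin(a)],[-np.sin(a),np.cos(a)]])
    Q=P@B.T; lo,hi=Q.min(0),Q.max(0)
    return np.round(B.T@((lo+hi)/2),1),np.round(hi-lo,1)
from scipy.spatial.transform import Rotation as Ro
def plan(xyz,yaw,n,start=None):
    """n equal rows (dp mm, dr rad) from the present (or given) pose to xyz mm, yaw deg, pointing down"""
    o=env.get_obs(); p=o["tool_pos"]*1000; R=Ro.from_euler("xyz",o["tool_rot"],degrees=True)
    if start: p=np.array(start[0]); R=Ro.from_euler("xyz",[180,0,start[1]],degrees=True)
    T=Ro.from_euler("xyz",[180,0,yaw],degrees=True); w=(R.inv()*T).as_rotvec()/n
    M=sum((R*Ro.from_rotvec(w*k)).as_matrix() for k in range(n))
    print(o["time_s"],np.round(p,1),np.round(o["tool_rot"],2),"n",n,"dp",np.round(np.linalg.solve(M,np.array(xyz)-p),1).tolist(),"dr",np.round(w,4).tolist())
def place(c,yaw,y):  # point y mm along an axis of heading yaw (nose direction) from c
    a=np.radians(yaw); return np.round([c[0]+y*np.cos(a),c[1]+y*np.sin(a)],1)
E
python3 - <<'E'
from h import *
im=cv2.imread("pics/avg_top.png"); H,S,V=cv2.split(cv2.cvtColor(im,cv2.COLOR_BGR2HSV))
red=((H<8)|(H>172))&(S>150)&(V>130); lt=(S<90)&(V>105)
c=blob(red,(342,235))|blob(lt,(345,207))
for y in(7,9,11): print("cut",y,*ext("top",c,.007,y))
g=(S<95)&(V>50)&(V<175); sub=np.zeros_like(g); sub[205:260,436:470]=1
t=blob(g&sub,(454,240))
for y in(11,14,17): print("torch",y,*ext("top",t,.014,y))
# torch body midline: row midpoints of bright body pixels
b=(V>110)&(V<200)&sub.astype(bool); 
L=[(np.nonzero(b[v])[0].mean(),v) for v in range(224,250) if b[v].sum()>3]
P=cast("top",L,.016)*1000; k=np.polyfit(P[:,0],P[:,1],1); print("midline yaw",np.degrees(np.arctan(k[0])),P[0],P[-1])
h=red&(np.arange(640)>405)&(np.arange(640)<430); 
plan((551,-386,120),14,10)
E
```

```text
cut 7 [ 571.1 -128.7] [145.8  56.8]
cut 9 [ 571.1 -127.5] [145.3  56.7]
cut 11 [ 570.6 -126.3] [145.7  56.7]
torch 11 [ 551.7 -385.5] [111.7  36.6]
torch 14 [ 551.9 -387.5] [112.   36.7]
torch 17 [ 552.3 -389.5] [111.9  36.7]
midline yaw 14.503914357273018 [ 571.24177046 -385.73196759] [ 508.58031351 -400.79558922]
0.9 [ 185.1 -623.1  222.6] [179.99   0.    16.55] n 10 dp [41.6, -13.1, 10.3] dr [0.0, 0.0, 0.0044]
```

Emit:
step_arm --moves '[{"dp":[42,-13,10],"dr":[0,0,0.003],"fingers":0.2},{"dp":[42,-13,10],"dr":[0,0,0.003],"fingers":0.2},{"dp":[42,-13,10],"dr":[0,0,0.003],"fingers":0.2},{"dp":[42,-13,10],"dr":[0,0,0.003],"fingers":0.2},{"dp":[42,-13,10],"dr":[0,0,0.003],"fingers":0.2}]' --squeeze 25

```text
time_s: 1.52
tool_pos: [0.3698, -0.5013, 0.1724]
tool_rot: [180.0, -0.0, 15.7]
force: [-0.5, -0.2, -0.5]
grip_width: 0.07
grasp_force: 0.0
```

Emit:
step_arm --moves '[{"dp":[42,-13,10],"dr":[0,0,0.003],"fingers":0.2},{"dp":[42,-13,10],"dr":[0,0,0.003],"fingers":0.2},{"dp":[42,-13,10],"dr":[0,0,0.003],"fingers":0.2},{"dp":[42,-13,10],"dr":[0,0,0.003],"fingers":0.2},{"dp":[42,-13,10],"dr":[0,0,0.003],"fingers":0.2}]'

```text
time_s: 2.15
tool_pos: [0.555, -0.3832, 0.1223]
tool_rot: [180.0, -0.0, 14.8]
force: [0.4, 0.1, 0.4]
grip_width: 0.0697
grasp_force: 0.0
```

```bash
python3 -c "
from h import *
plan((557,-389,5),14.5,4); print(env.get_obs()['grip_width'])"
```

```text
2.15 [ 555.  -383.2  122.3] [179.98  -0.    14.81] n 4 dp [0.1, 1.5, 29.3] dr [0.0001, -0.0, 0.0014]
0.06970595529911519
```

Tracking is accurate. I descend, close on the torch and lift.

Emit:
step_arm --moves '[{"dp":[0,1.5,29],"dr":[0,0,0.001],"fingers":0.2},{"dp":[0,1.5,29],"dr":[0,0,0.001],"fingers":0.2},{"dp":[0,1.5,29],"dr":[0,0,0.001],"fingers":0.2},{"dp":[0,1.5,30],"dr":[0,0,0.001],"fingers":0.2},{"dp":[0,0,0],"dr":[0,0,0],"fingers":0.3}]'

```text
time_s: 2.78
tool_pos: [0.5543, -0.3891, 0.0036]
tool_rot: [-179.9, 0.1, 14.6]
force: [-0.8, -0.2, -0.3]
grip_width: 0.0655
grasp_force: 0.0
```

Emit:
step_arm --moves '[{"dp":[0,0,0],"dr":[0,0,0],"fingers":1},{"dp":[0,0,0],"dr":[0,0,0],"fingers":1},{"dp":[0,0,0],"dr":[0,0,0],"fingers":1},{"dp":[0,0,0],"dr":[0,0,0],"fingers":1},{"dp":[0,0,0],"dr":[0,0,0],"fingers":1}]'

```text
time_s: 3.4
tool_pos: [0.5555, -0.3896, 0.0058]
tool_rot: [180.0, -0.0, 14.6]
force: [-0.0, 0.4, 1.0]
grip_width: 0.0204
grasp_force: 25.0
```

Emit:
step_arm --moves '[{"dp":[0,0,-5],"dr":[0,0,0],"fingers":1},{"dp":[0,0,-15],"dr":[0,0,0],"fingers":1},{"dp":[0,0,-20],"dr":[0,0,0],"fingers":1},{"dp":[0,0,-20],"dr":[0,0,0],"fingers":1},{"dp":[0,0,-20],"dr":[0,0,0],"fingers":1}]'

```text
time_s: 4.03
tool_pos: [0.5558, -0.3899, 0.0878]
tool_rot: [179.9, -0.1, 14.6]
force: [-0.3, -0.4, 0.2]
grip_width: 0.0201
grasp_force: 25.0
```

```bash
python3 -c "
from h import *
g=place((602,-39.5),-1,5); print(g)
plan((*g,85),-1,10); plan((*g,9.5),-1,4,((*g,85),-1))
cv2.imwrite('pics/side1.png',env.read_camera('side')[180:380,180:500,::-1])"
```

```text
[607.  -39.6]
4.025 [ 555.8 -389.9   87.8] [ 1.7993e+02 -5.0000e-02  1.4600e+01] n 10 dp [9.7, -34.2, 0.3] dr [0.0001, -0.0001, 0.0272]
4.025 [607.  -39.6  85. ] [ 1.7993e+02 -5.0000e-02  1.4600e+01] n 4 dp [0.0, -0.0, 18.9] dr [0.0, 0.0, 0.0]
```

View pics/side1.png

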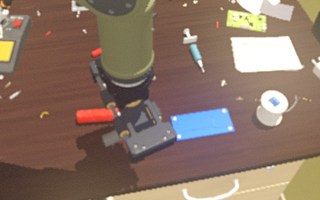

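The picture shows the torch held, partly hidden at (115,138), at 20 mm opening. I carry it to its plate.

Emit:
step_arm --moves '[{"dp":[10,-34,0],"dr":[0,0,0.027],"fingers":1},{"dp":[10,-34,0],"dr":[0,0,0.027],"fingers":1},{"dp":[10,-34,0],"dr":[0,0,0.027],"fingers":1},{"dp":[10,-34,0],"dr":[0,0,0.027],"fingers":1},{"dp":[10,-34,0],"dr":[0,0,0.027],"fingers":1}]'

```text
time_s: 4.7
tool_pos: [0.5707, -0.2122, 0.0861]
tool_rot: [180.0, -0.0, 6.8]
force: [0.2, -1.1, -0.8]
grip_width: 0.0201
grasp_force: 25.0
```

Emit:
step_arm --moves '[{"dp":[10,-34,0],"dr":[0,0,0.027],"fingers":1},{"dp":[10,-34,0],"dr":[0,0,0.027],"fingers":1},{"dp":[10,-34,0],"dr":[0,0,0.027],"fingers":1},{"dp":[10,-34,0],"dr":[0,0,0.027],"fingers":1},{"dp":[10,-34,0],"dr":[0,0,0.027],"fingers":1}]'

```text
time_s: 5.32
tool_pos: [0.6095, -0.0394, 0.0861]
tool_rot: [180.0, -0.0, -0.9]
force: [1.2, 0.1, -0.9]
grip_width: 0.0203
grasp_force: 25.0
```

```bash
python3 -c "
from h import *
plan((607,-39.6,10),-1,4)"
```

```text
5.325 [609.5 -39.4  86.1] [ 1.7998e+02 -3.0000e-02 -9.2000e-01] n 4 dp [-0.6, 0.1, 19.0] dr [0.0001, -0.0001, 0.0003]
```

Emit:
step_arm --moves '[{"dp":[-0.5,0,24],"dr":[0,0,0],"fingers":1},{"dp":[-0.5,0,24],"dr":[0,0,0],"fingers":1},{"dp":[-0.5,0,18],"dr":[0,0,0],"fingers":1},{"dp":[-0.5,0,9],"dr":[0,0,0],"fingers":1},{"dp":[0,0,1],"dr":[0,0,0],"fingers":1}]'

```text
time_s: 5.95
tool_pos: [0.6076, -0.0405, 0.0098]
tool_rot: [180.0, -0.0, -0.9]
force: [0.4, 0.5, -0.8]
grip_width: 0.0203
grasp_force: 25.0
```

Emit:
step_arm --moves '[{"dp":[0,0,0.5],"dr":[0,0,0],"fingers":1},{"dp":[0,0,0],"dr":[0,0,0],"fingers":0.5},{"dp":[0,0,0],"dr":[0,0,0],"fingers":0.5},{"dp":[0,0,0],"dr":[0,0,0],"fingers":0.5},{"dp":[0,0,0],"dr":[0,0,0],"fingers":0.5}]'

```text
time_s: 6.58
tool_pos: [0.6073, -0.0404, 0.0091]
tool_rot: [180.0, -0.0, -0.9]
force: [0.3, 0.2, 0.1]
grip_width: 0.0427
grasp_force: 0.0
```

Emit:
step_arm --moves '[{"dp":[0,0,-10],"dr":[0,0,0],"fingers":0.4},{"dp":[0,0,-20],"dr":[0,0,0],"fingers":0.4},{"dp":[0,0,-20],"dr":[0,0,0],"fingers":0.4},{"dp":[0,0,-20],"dr":[0,0,0],"fingers":0.4},{"dp":[0,0,-10],"dr":[0,0,0],"fingers":0.4}]'

```text
time_s: 7.2
tool_pos: [0.6082, -0.0405, 0.0915]
tool_rot: [180.0, -0.2, -0.9]
force: [-0.7, -0.9, 0.6]
grip_width: 0.0523
grasp_force: 0.0
```

```bash
python3 -c "
from h import *
g=place((539.7,-304),-6,-40); print(g)
plan((*g,70),-6,10)"
```

```text
[ 499.9 -299.8]
7.2 [608.2 -40.5  91.5] [ 1.7997e+02 -1.7000e-01 -8.7000e-01] n 10 dp [-9.4, 26.5, 2.1] dr [0.0, -0.0003, 0.009]
```

Emit:
step_arm --moves '[{"dp":[-9.5,26.5,2],"dr":[0,0,0.009],"fingers":0.4},{"dp":[-9.5,26.5,2],"dr":[0,0,0.009],"fingers":0.4},{"dp":[-9.5,26.5,2],"dr":[0,0,0.009],"fingers":0.4},{"dp":[-9.5,26.5,2],"dr":[0,0,0.009],"fingers":0.4},{"dp":[-9.5,26.5,2],"dr":[0,0,0.009],"fingers":0.4}]'

```text
time_s: 7.82
tool_pos: [0.5548, -0.1721, 0.0792]
tool_rot: [180.0, 0.0, -3.5]
force: [-0.4, -0.1, -0.1]
grip_width: 0.0523
grasp_force: 0.0
```

Emit:
step_arm --moves '[{"dp":[-9.5,26.5,2],"dr":[0,0,0.009],"fingers":0.4},{"dp":[-9.5,26.5,2],"dr":[0,0,0.009],"fingers":0.4},{"dp":[-9.5,26.5,2],"dr":[0,0,0.009],"fingers":0.4},{"dp":[-9.5,26.5,2],"dr":[0,0,0.009],"fingers":0.4},{"dp":[-9.5,26.5,2],"dr":[0,0,0.009],"fingers":0.4}]'

```text
time_s: 8.45
tool_pos: [0.4971, -0.3003, 0.0692]
tool_rot: [-180.0, 0.0, -6.0]
force: [0.2, 0.2, 0.2]
grip_width: 0.0523
grasp_force: 0.0
```

```bash
python3 -c "
from h import *
im=env.read_camera('top')[:,:,::-1]; cv2.imwrite('pics/top1.png',cv2.resize(im[170:290,190:470],(784,336),interpolation=2))
plan((500,-299.8,6),-6,4)"
```

```text
8.5 [ 494.3 -305.2   68.8] [ 1.7983e+02  1.1000e-01 -6.3600e+00] n 4 dp [1.3, -1.5, 15.7] dr [0.0007, 0.0005, -0.0016]
```

View pics/top1.png

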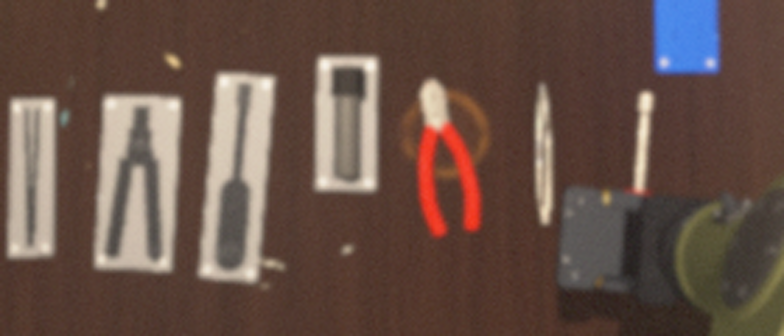

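The torch at (347,125) covers its outline with the head up. The arm was still settling when I read the pose, so I re-read it.

Emit:
step_arm --moves '[{"dp":[0,0,0],"dr":[0,0,0],"fingers":0.4},{"dp":[0,0,0],"dr":[0,0,0],"fingers":0.4},{"dp":[0,0,0],"dr":[0,0,0],"fingers":0.4},{"dp":[0,0,0],"dr":[0,0,0],"fingers":0.4},{"dp":[0,0,0],"dr":[0,0,0],"fingers":0.4}]'

```text
time_s: 9.12
tool_pos: [0.4978, -0.2993, 0.0691]
tool_rot: [180.0, -0.0, -6.0]
force: [-0.6, 0.9, -0.1]
grip_width: 0.052
grasp_force: 0.0
```

```bash
python3 -c "
from h import *
plan((500,-299.8,6),-6,4)"
```

```text
9.125 [ 497.8 -299.3   69.1] [180.    -0.    -5.99] n 4 dp [0.6, 0.1, 15.8] dr [0.0, -0.0, 0.0]
```

Emit:
step_arm --moves '[{"dp":[0.5,0,20],"dr":[0,0,0],"fingers":0.4},{"dp":[0.5,0,20],"dr":[0,0,0],"fingers":0.4},{"dp":[0.5,0,15],"dr":[0,0,0],"fingers":0.4},{"dp":[0.5,0,8],"dr":[0,0,0],"fingers":0.4},{"dp":[0,0,0],"dr":[0,0,0],"fingers":0.4}]'

```text
time_s: 9.75
tool_pos: [0.4992, -0.2995, 0.0051]
tool_rot: [-180.0, 0.1, -6.0]
force: [0.0, 0.0, 0.4]
grip_width: 0.0522
grasp_force: 0.0
```

Emit:
step_arm --moves '[{"dp":[0,0,0],"dr":[0,0,0],"fingers":1},{"dp":[0,0,0],"dr":[0,0,0],"fingers":1},{"dp":[0,0,0],"dr":[0,0,0],"fingers":1},{"dp":[0,0,0],"dr":[0,0,0],"fingers":1},{"dp":[0,0,0],"dr":[0,0,0],"fingers":1}]'

```text
time_s: 10.38
tool_pos: [0.4999, -0.3, 0.0065]
tool_rot: [180.0, -0.0, -6.0]
force: [-0.1, 0.0, 2.9]
grip_width: 0.0254
grasp_force: 25.0
```

Emit:
step_arm --moves '[{"dp":[0,0,-5],"dr":[0,0,0],"fingers":1},{"dp":[0,0,-15],"dr":[0,0,0],"fingers":1},{"dp":[0,0,-20],"dr":[0,0,0],"fingers":1},{"dp":[0,0,-20],"dr":[0,0,0],"fingers":1},{"dp":[0,0,-20],"dr":[0,0,0],"fingers":1}]'

```text
time_s: 11.0
tool_pos: [0.5001, -0.3001, 0.0884]
tool_rot: [180.0, -0.1, -6.0]
force: [0.0, -0.4, -1.2]
grip_width: 0.0255
grasp_force: 25.0
```

```bash
python3 -c "
from h import *
g=place((553,61.5),-4.7,-40); print(g)
plan((*g,86),-4.7,10)"
```

```text
[513.1  64.8]
11.0 [ 500.1 -300.1   88.4] [ 1.7995e+02 -9.0000e-02 -6.0300e+00] n 10 dp [-2.2, -36.4, 0.2] dr [0.0001, -0.0002, -0.0023]
```

Emit:
step_arm --moves '[{"dp":[-2,-36.5,0],"dr":[0,0,-0.002],"fingers":1},{"dp":[-2,-36.5,0],"dr":[0,0,-0.002],"fingers":1},{"dp":[-2,-36.5,0],"dr":[0,0,-0.002],"fingers":1},{"dp":[-2,-36.5,0],"dr":[0,0,-0.002],"fingers":1},{"dp":[-2,-36.5,0],"dr":[0,0,-0.002],"fingers":1}]'

```text
time_s: 11.62
tool_pos: [0.5087, -0.1162, 0.0878]
tool_rot: [180.0, -0.1, -5.5]
force: [-0.0, 0.6, -1.8]
grip_width: 0.0257
grasp_force: 25.0
```

Emit:
step_arm --moves '[{"dp":[-2,-36.5,0],"dr":[0,0,-0.002],"fingers":1},{"dp":[-2,-36.5,0],"dr":[0,0,-0.002],"fingers":1},{"dp":[-2,-36.5,0],"dr":[0,0,-0.002],"fingers":1},{"dp":[-2,-36.5,0],"dr":[0,0,-0.002],"fingers":1},{"dp":[-2,-36.5,0],"dr":[0,0,-0.002],"fingers":1}]'

```text
time_s: 12.25
tool_pos: [0.5154, 0.0665, 0.0877]
tool_rot: [180.0, -0.1, -4.9]
force: [0.5, 0.6, -0.1]
grip_width: 0.0255
grasp_force: 25.0
```

Emit:
step_arm --moves '[{"dp":[0,0,0],"dr":[0,0,0],"fingers":1},{"dp":[0,0,0],"dr":[0,0,0],"fingers":1},{"dp":[0,0,0],"dr":[0,0,0],"fingers":1},{"dp":[0,0,0],"dr":[0,0,0],"fingers":1},{"dp":[0,0,0],"dr":[0,0,0],"fingers":1}]'

```text
time_s: 12.88
tool_pos: [0.5148, 0.0648, 0.086]
tool_rot: [180.0, 0.0, -4.9]
force: [-0.5, -0.2, -0.7]
grip_width: 0.0254
grasp_force: 25.0
```

```bash
python3 -c "
from h import *
plan((513.1,61.5+3.3,10.5),-4.7,4)
im=env.read_camera('side')[:,:,::-1]; cv2.imwrite('pics/side2.png',cv2.resize(im[80:280,180:400],(660,600),interpolation=2))"
```

```text
12.875 [514.8  64.8  86. ] [ 1.7999e+02  1.0000e-02 -4.9400e+00] n 4 dp [-0.4, 0.0, 18.9] dr [0.0001, 0.0, -0.0011]
```

View pics/side2.png

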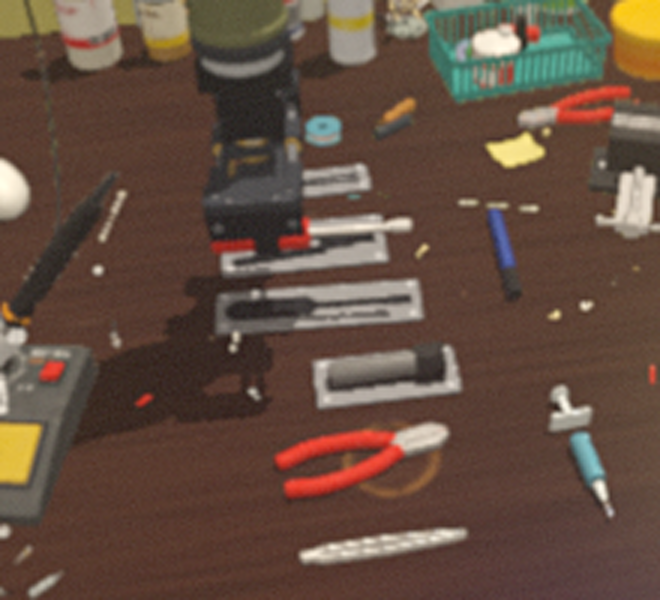

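The side view shows the nut driver held level above its plate, whose outline is at (320,305), and the torch in place at (385,370). I lower the nut driver.

Emit:
step_arm --moves '[{"dp":[-0.5,0,24],"dr":[0,0,0],"fingers":1},{"dp":[-0.5,0,24],"dr":[0,0,0],"fingers":1},{"dp":[-0.5,0,18],"dr":[0,0,0],"fingers":1},{"dp":[0,0,9],"dr":[0,0,0],"fingers":1},{"dp":[0,0,0.5],"dr":[0,0,0],"fingers":1}]'

```text
time_s: 13.55
tool_pos: [0.5135, 0.0656, 0.0105]
tool_rot: [-180.0, -0.0, -4.9]
force: [0.7, 0.4, -0.3]
grip_width: 0.0257
grasp_force: 25.0
```

Emit:
step_arm --moves '[{"dp":[0,0,0.5],"dr":[0,0,0],"fingers":1},{"dp":[0,0,0],"dr":[0,0,0],"fingers":0.5},{"dp":[0,0,0],"dr":[0,0,0],"fingers":0.45},{"dp":[0,0,0],"dr":[0,0,0],"fingers":0.45},{"dp":[0,0,0],"dr":[0,0,0],"fingers":0.45}]'

```text
time_s: 14.18
tool_pos: [0.5134, 0.0655, 0.0101]
tool_rot: [180.0, -0.0, -4.9]
force: [-0.6, -0.7, -0.8]
grip_width: 0.0473
grasp_force: 0.0
```

Emit:
step_arm --moves '[{"dp":[0,0,-10],"dr":[0,0,0],"fingers":0.4},{"dp":[0,0,-20],"dr":[0,0,0],"fingers":0.4},{"dp":[0,0,-20],"dr":[0,0,0],"fingers":0.4},{"dp":[0,0,-20],"dr":[0,0,0],"fingers":0.1},{"dp":[0,0,-10],"dr":[0,0,0],"fingers":0.1}]'

```text
time_s: 14.8
tool_pos: [0.5141, 0.0657, 0.0918]
tool_rot: [-180.0, -0.1, -4.9]
force: [0.5, 0.8, -0.3]
grip_width: 0.0649
grasp_force: 0.0
```

```bash
python3 -c "
from h import *
g=place((571,-127.5),9.5,-20); print(g)
plan((*g,60),9.5,8)"
```

```text
[ 551.3 -130.8]
14.8 [514.1  65.7  91.8] [-1.7999e+02 -1.4000e-01 -4.8800e+00] n 8 dp [4.0, 24.7, 4.0] dr [0.0, -0.0003, -0.0314]
```

Emit:
step_arm --moves '[{"dp":[4,24.7,2],"dr":[0,0,-0.031],"fingers":0.05},{"dp":[4,24.7,2],"dr":[0,0,-0.031],"fingers":0.05},{"dp":[4,24.7,2],"dr":[0,0,-0.031],"fingers":0.05},{"dp":[4,24.7,2],"dr":[0,0,-0.031],"fingers":0.05},{"dp":[4,24.7,2],"dr":[0,0,-0.031],"fingers":0.05}]'

```text
time_s: 15.42
tool_pos: [0.5303, -0.0591, 0.0799]
tool_rot: [180.0, 0.0, 4.1]
force: [0.4, 0.5, -0.4]
grip_width: 0.0825
grasp_force: 0.0
```

Emit:
step_arm --moves '[{"dp":[4,24.7,4],"dr":[0,0,-0.031],"fingers":0.05},{"dp":[4,24.7,6],"dr":[0,0,-0.031],"fingers":0.05},{"dp":[4,24.7,6],"dr":[0,0,-0.031],"fingers":0.05},{"dp":[0,0,0],"dr":[0,0,0],"fingers":0.05},{"dp":[0,0,0],"dr":[0,0,0],"fingers":0.05}]'

```text
time_s: 16.05
tool_pos: [0.5496, -0.1295, 0.064]
tool_rot: [-179.9, 0.0, 9.3]
force: [-0.1, -0.2, -0.2]
grip_width: 0.0826
grasp_force: 0.0
```

```bash
python3 -c "
from h import *
plan((551.3,-130.8,3),9.5,4)
im=env.read_camera('top')[:,:,::-1]; cv2.imwrite('pics/top2.png',cv2.resize(im[170:290,190:470],(784,336),interpolation=2))"
```

```text
16.05 [ 549.6 -129.5   64. ] [-1.7994e+02  2.0000e-02  9.3400e+00] n 4 dp [0.4, 0.4, 15.3] dr [-0.0002, 0.0001, -0.0007]
```

View pics/top2.png

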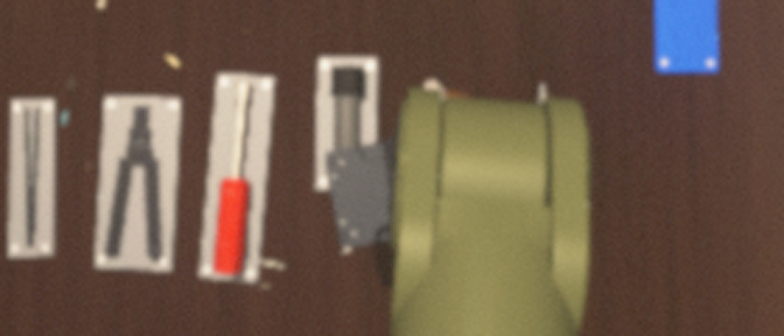

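The nut driver at (232,178) covers its outline. Now I descend on the cutters.

Emit:
step_arm --moves '[{"dp":[0.5,0.5,20],"dr":[0,0,-0.001],"fingers":0.05},{"dp":[0.5,0.5,20],"dr":[0,0,-0.001],"fingers":0.05},{"dp":[0.5,0.5,13],"dr":[0,0,-0.001],"fingers":0.05},{"dp":[0,0,8],"dr":[0,0,0],"fingers":0.05},{"dp":[0,0,0],"dr":[0,0,0],"fingers":0.05}]'

```text
time_s: 16.73
tool_pos: [0.551, -0.1318, 0.0022]
tool_rot: [-180.0, 0.1, 9.5]
force: [-0.7, 0.3, 0.3]
grip_width: 0.0826
grasp_force: 0.0
```

Emit:
step_arm --moves '[{"dp":[0,0,0],"dr":[0,0,0],"fingers":1},{"dp":[0,0,0],"dr":[0,0,0],"fingers":1},{"dp":[0,0,0],"dr":[0,0,0],"fingers":1},{"dp":[0,0,0],"dr":[0,0,0],"fingers":1},{"dp":[0,0,0],"dr":[0,0,0],"fingers":1}]' --squeeze 30

```text
time_s: 17.35
tool_pos: [0.5517, -0.132, 0.0033]
tool_rot: [180.0, -0.0, 9.5]
force: [-0.4, 0.5, 2.5]
grip_width: 0.05
grasp_force: 30.0
```

```bash
python3 -c "
from h import *
print(env.get_obs())"
```

```text
{'time_s': 17.35, 'qpos': array([ 28.34291548,  21.8034867 , -20.47711769, 107.06081044,
         9.40044829,  52.75219456, -76.99905496]), 'joint_velocities': array([-0.04428332,  0.10302304, -0.0487431 , -0.04922907,  0.03846489,
        0.03825083, -0.01185593]), 'effort': array([ 1.32358563e-01, -4.36748850e+01, -3.39421280e+00, -2.48043269e+01,
        8.35046684e-02, -2.42956253e-01,  3.55068332e-03]), 'tool_pos': array([ 0.55165988, -0.13196056,  0.00332538]), 'tool_rot': array([ 1.79990249e+02, -1.41663467e-02,  9.50034655e+00]), 'force': array([-0.43745499,  0.54204088,  2.50688632]), 'wrist_torque': array([0.11494502, 0.13978998, 0.0194201 ]), 'grasp_force': 29.99669816053938, 'grip_width': 0.05000179753408843}
```

Emit:
step_arm --moves '[{"dp":[0,0,-5],"dr":[0,0,0],"fingers":1},{"dp":[0,0,-15],"dr":[0,0,0],"fingers":1},{"dp":[0,0,-20],"dr":[0,0,0],"fingers":1},{"dp":[0,0,-25],"dr":[0,0,0],"fingers":1},{"dp":[0,0,-20],"dr":[0,0,0],"fingers":1}]'

```text
time_s: 17.98
tool_pos: [0.5523, -0.1322, 0.0907]
tool_rot: [179.9, -0.1, 9.5]
force: [0.4, 0.3, -1.4]
grip_width: 0.0501
grasp_force: 30.0
```

```bash
python3 -c "
from h import *
g=place((549,154.7),-2.9,-20); print(g)
plan((*g,87),-2.9,10)"
```

```text
[529.  155.7]
17.975 [ 552.3 -132.2   90.7] [ 1.7993e+02 -1.3000e-01  9.5000e+00] n 10 dp [-0.4, -28.9, 0.4] dr [0.0001, -0.0002, 0.0216]
```

Emit:
step_arm --moves '[{"dp":[-0.5,-29,0],"dr":[0,0,0.0216],"fingers":1},{"dp":[-0.5,-29,0],"dr":[0,0,0.0216],"fingers":1},{"dp":[-0.5,-29,0],"dr":[0,0,0.0216],"fingers":1},{"dp":[-0.5,-29,0],"dr":[0,0,0.0216],"fingers":1},{"dp":[-0.5,-29,0],"dr":[0,0,0.0216],"fingers":1}]'

```text
time_s: 18.6
tool_pos: [0.5317, 0.0124, 0.0897]
tool_rot: [180.0, -0.1, 3.3]
force: [0.8, -0.5, -1.3]
grip_width: 0.0497
grasp_force: 30.0
```

Emit:
step_arm --moves '[{"dp":[-0.5,-29,0],"dr":[0,0,0.0216],"fingers":1},{"dp":[-0.5,-29,0],"dr":[0,0,0.0216],"fingers":1},{"dp":[-0.5,-29,0],"dr":[0,0,0.0216],"fingers":1},{"dp":[-0.5,-29,0],"dr":[0,0,0.0216],"fingers":1},{"dp":[-0.5,-29,0],"dr":[0,0,0.0216],"fingers":1}]'

```text
time_s: 19.23
tool_pos: [0.5272, 0.1574, 0.0897]
tool_rot: [-180.0, -0.1, -2.9]
force: [1.2, -0.1, -1.1]
grip_width: 0.0501
grasp_force: 30.0
```

Emit:
step_arm --moves '[{"dp":[0,0,0],"dr":[0,0,0],"fingers":1},{"dp":[0,0,0],"dr":[0,0,0],"fingers":1},{"dp":[0,0,0],"dr":[0,0,0],"fingers":1},{"dp":[0,0,0],"dr":[0,0,0],"fingers":1},{"dp":[0,0,0],"dr":[0,0,0],"fingers":1}]'

```text
time_s: 19.85
tool_pos: [0.5268, 0.1559, 0.088]
tool_rot: [180.0, 0.0, -2.9]
force: [-0.8, -0.1, -1.7]
grip_width: 0.0503
grasp_force: 30.0
```

```bash
python3 -c "
from h import *
plan((529,155.7,7.5),-2.9,4)
im=env.read_camera('side')[:,:,::-1]; cv2.imwrite('pics/side3.png',cv2.resize(im[80:280,180:400],(660,600),interpolation=2))"
```

```text
19.85 [526.8 155.9  88. ] [ 1.7999e+02  1.0000e-02 -2.9300e+00] n 4 dp [0.6, 0.0, 20.1] dr [0.0001, 0.0, -0.0001]
```

View pics/side3.png

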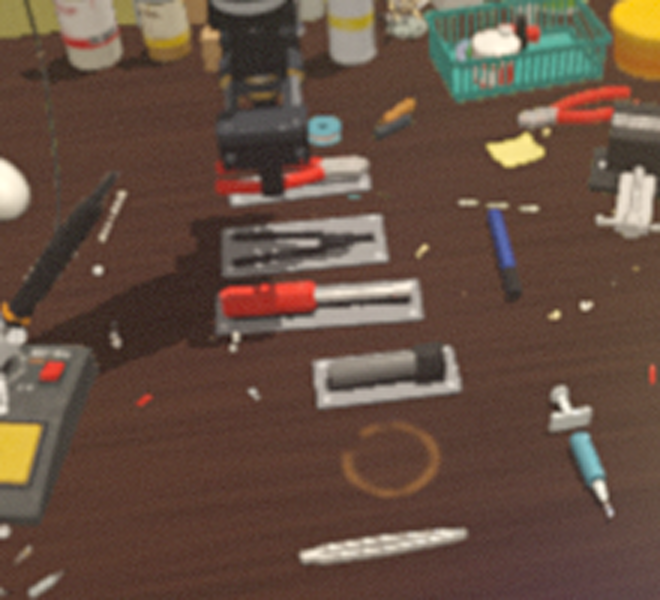

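The cutters are held level, jaws at (345,165), above their plate at (305,245). I lower them and release.

Emit:
step_arm --moves '[{"dp":[1,0,25],"dr":[0,0,0],"fingers":1},{"dp":[0.5,0,25],"dr":[0,0,0],"fingers":1},{"dp":[0.5,0,20],"dr":[0,0,0],"fingers":1},{"dp":[0,0,9],"dr":[0,0,0],"fingers":1},{"dp":[0,0,1],"dr":[0,0,0],"fingers":1}]'

```text
time_s: 20.52
tool_pos: [0.5288, 0.1564, 0.0079]
tool_rot: [-180.0, 0.0, -2.9]
force: [0.1, 0.0, -1.4]
grip_width: 0.0497
grasp_force: 30.0
```

Emit:
step_arm --moves '[{"dp":[0,0,0.5],"dr":[0,0,0],"fingers":1},{"dp":[0,0,0],"dr":[0,0,0],"fingers":0.2},{"dp":[0,0,0],"dr":[0,0,0],"fingers":0.2},{"dp":[0,0,0],"dr":[0,0,0],"fingers":0.2},{"dp":[0,0,0],"dr":[0,0,0],"fingers":0.2}]'

```text
time_s: 21.15
tool_pos: [0.5289, 0.1563, 0.0077]
tool_rot: [180.0, -0.0, -2.9]
force: [0.3, -0.4, 0.5]
grip_width: 0.0687
grasp_force: 0.0
```

Emit:
step_arm --moves '[{"dp":[0,0,-10],"dr":[0,0,0],"fingers":0.2},{"dp":[0,0,-20],"dr":[0,0,0],"fingers":0.2},{"dp":[0,0,-20],"dr":[0,0,0],"fingers":0.4},{"dp":[0,0,-20],"dr":[0,0,0],"fingers":0.5},{"dp":[0,0,-10],"dr":[0,0,0],"fingers":0.5}]'

```text
time_s: 21.78
tool_pos: [0.5299, 0.1567, 0.0901]
tool_rot: [-180.0, -0.2, -2.9]
force: [-0.1, -1.1, 0.4]
grip_width: 0.0485
grasp_force: 0.0
```

```bash
python3 -c "
from h import *
g=place((571.5,-220.8),0,-8); print(g)
plan((*g,60),0,10)"
```

```text
[ 563.5 -220.8]
21.775 [529.9 156.7  90.1] [-179.97   -0.2    -2.87] n 10 dp [4.4, 37.6, 3.0] dr [-0.0001, -0.0003, -0.005]
```

Emit:
step_arm --moves '[{"dp":[4.4,37.6,0],"dr":[0,0,-0.005],"fingers":0.5},{"dp":[4.4,37.6,0],"dr":[0,0,-0.005],"fingers":0.5},{"dp":[4.4,37.6,0],"dr":[0,0,-0.005],"fingers":0.5},{"dp":[4.4,37.6,0],"dr":[0,0,-0.005],"fingers":0.5},{"dp":[4.4,37.6,0],"dr":[0,0,-0.005],"fingers":0.5}]'

```text
time_s: 22.4
tool_pos: [0.5432, -0.0336, 0.0881]
tool_rot: [180.0, -0.0, -1.4]
force: [-0.4, 0.8, -0.3]
grip_width: 0.0437
grasp_force: 0.0
```

Emit:
step_arm --moves '[{"dp":[4.4,37.6,0],"dr":[0,0,-0.005],"fingers":0.5},{"dp":[4.4,37.6,0],"dr":[0,0,-0.005],"fingers":0.5},{"dp":[4.4,37.6,10],"dr":[0,0,-0.005],"fingers":0.5},{"dp":[4.4,37.6,10],"dr":[0,0,-0.005],"fingers":0.5},{"dp":[4.4,37.6,10],"dr":[0,0,-0.005],"fingers":0.5}]'

```text
time_s: 23.02
tool_pos: [0.5624, -0.222, 0.0578]
tool_rot: [180.0, -0.0, 0.0]
force: [1.0, 1.3, 0.5]
grip_width: 0.0433
grasp_force: 0.0
```

Emit:
step_arm --moves '[{"dp":[0,0,0],"dr":[0,0,0],"fingers":0.5},{"dp":[0,0,0],"dr":[0,0,0],"fingers":0.5},{"dp":[0,0,0],"dr":[0,0,0],"fingers":0.5},{"dp":[0,0,0],"dr":[0,0,0],"fingers":0.5},{"dp":[0,0,0],"dr":[0,0,0],"fingers":0.5}]'

```text
time_s: 23.65
tool_pos: [0.5625, -0.2201, 0.0578]
tool_rot: [180.0, -0.0, 0.0]
force: [0.4, 0.2, 0.3]
grip_width: 0.0432
grasp_force: 0.0
```

```bash
python3 -c "
from h import *
plan((563.5,-220.8,2),0,4)
im=env.read_camera('top')[:,:,::-1]; cv2.imwrite('pics/top3.png',cv2.resize(im[170:290,190:470],(784,336),interpolation=2))"
```

```text
23.65 [ 562.5 -220.1   57.8] [ 1.7999e+02 -2.0000e-02  5.0000e-02] n 4 dp [0.3, 0.2, 14.0] dr [0.0, -0.0001, 0.0002]
```

View pics/top3.png

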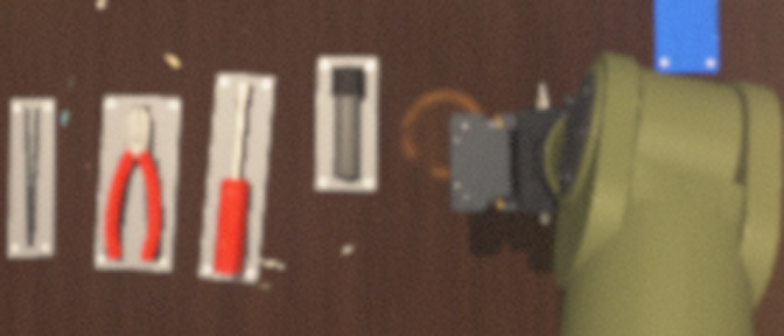

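The cutters at (135,185) cover their outline. Last tool: I descend on the tweezers.

Emit:
step_arm --moves '[{"dp":[0.5,0.5,20],"dr":[0,0,0],"fingers":0.5},{"dp":[0.5,0,18],"dr":[0,0,0],"fingers":0.5},{"dp":[0,0,11],"dr":[0,0,0],"fingers":0.5},{"dp":[0,0,5.5],"dr":[0,0,0],"fingers":0.5},{"dp":[0,0,1],"dr":[0,0,0],"fingers":0.5}]'

```text
time_s: 24.32
tool_pos: [0.5631, -0.2212, 0.0016]
tool_rot: [-180.0, 0.0, -0.0]
force: [-0.5, -0.2, -0.7]
grip_width: 0.0432
grasp_force: 0.0
```

Emit:
step_arm --moves '[{"dp":[0,0,0],"dr":[0,0,0],"fingers":1},{"dp":[0,0,0],"dr":[0,0,0],"fingers":1},{"dp":[0,0,0],"dr":[0,0,0],"fingers":1},{"dp":[0,0,0],"dr":[0,0,0],"fingers":1},{"dp":[0,0,0],"dr":[0,0,0],"fingers":1}]' --squeeze 15

```text
time_s: 24.95
tool_pos: [0.5634, -0.2213, 0.0023]
tool_rot: [180.0, -0.0, -0.0]
force: [-0.1, 0.9, 0.7]
grip_width: 0.0101
grasp_force: 15.0
```

Emit:
step_arm --moves '[{"dp":[0,0,-5],"dr":[0,0,0],"fingers":1},{"dp":[0,0,-15],"dr":[0,0,0],"fingers":1},{"dp":[0,0,-20],"dr":[0,0,0],"fingers":1},{"dp":[0,0,-25],"dr":[0,0,0],"fingers":1},{"dp":[0,0,-20],"dr":[0,0,0],"fingers":1}]'

```text
time_s: 25.58
tool_pos: [0.5641, -0.2215, 0.0897]
tool_rot: [179.9, -0.1, -0.0]
force: [0.6, 0.2, 0.7]
grip_width: 0.0105
grasp_force: 15.0
```

```bash
python3 -c "
from h import *
g=place((555,255.2),0.5,-8); print(g)
plan((*g,86),0.5,10)"
```

```text
[547.  255.1]
25.575 [ 564.1 -221.5   89.7] [ 1.7994e+02 -1.3000e-01 -1.0000e-02] n 10 dp [-1.5, -47.7, 0.3] dr [0.0001, -0.0002, -0.0009]
```

Emit:
step_arm --moves '[{"dp":[-1.5,-47.5,0],"dr":[0,0,-0.001],"fingers":1},{"dp":[-1.5,-47.5,0],"dr":[0,0,-0.001],"fingers":1},{"dp":[-1.5,-47.5,0],"dr":[0,0,-0.001],"fingers":1},{"dp":[-1.5,-47.5,0],"dr":[0,0,-0.001],"fingers":1},{"dp":[-1.5,-47.5,0],"dr":[0,0,-0.001],"fingers":1}]'

```text
time_s: 26.2
tool_pos: [0.5555, 0.0177, 0.0883]
tool_rot: [180.0, -0.1, 0.3]
force: [0.4, -0.8, -0.2]
grip_width: 0.0106
grasp_force: 15.0
```

Emit:
step_arm --moves '[{"dp":[-1.5,-47.5,0],"dr":[0,0,-0.001],"fingers":1},{"dp":[-1.5,-47.5,0],"dr":[0,0,-0.001],"fingers":1},{"dp":[-1.5,-47.5,0],"dr":[0,0,-0.001],"fingers":1},{"dp":[-1.5,-47.5,0],"dr":[0,0,-0.001],"fingers":1},{"dp":[-1.5,-47.5,0],"dr":[0,0,-0.001],"fingers":1}]'

```text
time_s: 26.82
tool_pos: [0.5465, 0.2551, 0.0882]
tool_rot: [180.0, -0.1, 0.5]
force: [-0.2, -0.3, 0.4]
grip_width: 0.0104
grasp_force: 15.0
```

Emit:
step_arm --moves '[{"dp":[0,0,0],"dr":[0,0,0],"fingers":1},{"dp":[0,0,0],"dr":[0,0,0],"fingers":1},{"dp":[0,0,0],"dr":[0,0,0],"fingers":1},{"dp":[0,0,0],"dr":[0,0,0],"fingers":1},{"dp":[0,0,0],"dr":[0,0,0],"fingers":1}]'

```text
time_s: 27.45
tool_pos: [0.5465, 0.2528, 0.0871]
tool_rot: [180.0, -0.0, 0.5]
force: [-0.1, 0.2, -1.0]
grip_width: 0.0103
grasp_force: 15.0
```

```bash
python3 -c "
from h import *
plan((547,255.1,6.5),0.5,4)
im=env.read_camera('side')[:,:,::-1]; cv2.imwrite('pics/side4.png',cv2.resize(im[80:200,180:380],(700,420),interpolation=2))"
```

```text
27.45 [546.5 252.8  87.1] [ 1.7998e+02 -1.0000e-02  4.8000e-01] n 4 dp [0.1, -0.6, 20.1] dr [0.0001, -0.0, -0.0001]
```

View pics/side4.png

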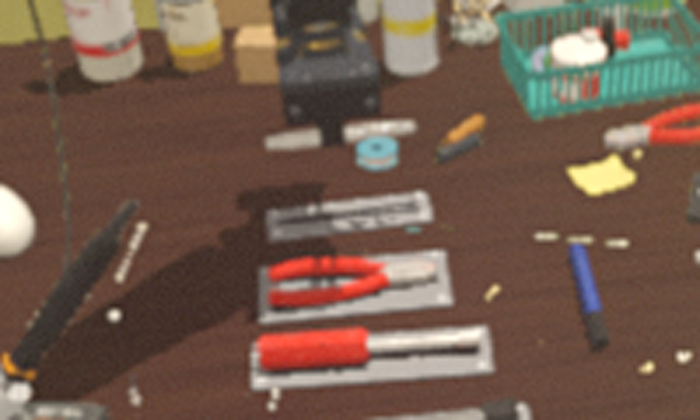

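The tweezers are held level at (340,135), above their plate at (348,215). I lower and release them.

Emit:
step_arm --moves '[{"dp":[0,-1,25],"dr":[0,0,0],"fingers":1},{"dp":[0.5,-1,25],"dr":[0,0,0],"fingers":1},{"dp":[0,-0.5,20],"dr":[0,0,0],"fingers":1},{"dp":[0,0,9],"dr":[0,0,0],"fingers":1},{"dp":[0,0,1],"dr":[0,0,0],"fingers":1}]'

```text
time_s: 28.12
tool_pos: [0.5468, 0.2563, 0.0069]
tool_rot: [180.0, 0.0, 0.6]
force: [-0.4, -0.5, 0.7]
grip_width: 0.0106
grasp_force: 15.0
```

Emit:
step_arm --moves '[{"dp":[0,0,0.5],"dr":[0,0,0],"fingers":1},{"dp":[0,0,0],"dr":[0,0,0],"fingers":0.65},{"dp":[0,0,0],"dr":[0,0,0],"fingers":0.65},{"dp":[0,0,0],"dr":[0,0,0],"fingers":0.65},{"dp":[0,0,0],"dr":[0,0,0],"fingers":0.65}]'

```text
time_s: 28.75
tool_pos: [0.5467, 0.2562, 0.0066]
tool_rot: [180.0, -0.0, 0.6]
force: [-0.7, -0.2, 0.4]
grip_width: 0.0298
grasp_force: 0.0
```

Emit:
step_arm --moves '[{"dp":[0,0,-10],"dr":[0,0,0],"fingers":0.65},{"dp":[0,0,-20],"dr":[0,0,0],"fingers":0.65},{"dp":[0,0,-30],"dr":[0,0,0],"fingers":0.65},{"dp":[0,0,-30],"dr":[0,0,0],"fingers":0.65},{"dp":[0,0,-30],"dr":[0,0,0],"fingers":0.65}]'

```text
time_s: 29.38
tool_pos: [0.547, 0.2566, 0.1293]
tool_rot: [-180.0, -0.1, 0.6]
force: [0.6, 0.5, 0.1]
grip_width: 0.0305
grasp_force: 0.0
```

Emit:
step_arm --moves '[{"dp":[0,50,0],"dr":[0,0,0],"fingers":0.65},{"dp":[0,50,0],"dr":[0,0,0],"fingers":0.65},{"dp":[0,50,0],"dr":[0,0,0],"fingers":0.65},{"dp":[0,50,0],"dr":[0,0,0],"fingers":0.65},{"dp":[0,50,0],"dr":[0,0,0],"fingers":0.65}]'

```text
time_s: 30.0
tool_pos: [0.5496, 0.0049, 0.1285]
tool_rot: [180.0, -0.2, 0.6]
force: [0.5, 0.1, 0.2]
grip_width: 0.0303
grasp_force: 0.0
```

Emit:
step_arm --moves '[{"dp":[0,50,0],"dr":[0,0,0],"fingers":0.65},{"dp":[0,50,0],"dr":[0,0,0],"fingers":0.65},{"dp":[0,50,0],"dr":[0,0,0],"fingers":0.65},{"dp":[0,50,0],"dr":[0,0,0],"fingers":0.65},{"dp":[0,50,0],"dr":[0,0,0],"fingers":0.65}]'

```text
time_s: 30.62
tool_pos: [0.5522, -0.2453, 0.1286]
tool_rot: [180.0, -0.1, 0.6]
force: [0.1, -0.1, 1.0]
grip_width: 0.0302
grasp_force: 0.0
```

Emit:
step_arm --moves '[{"dp":[0,0,0],"dr":[0,0,0],"fingers":0.65},{"dp":[0,0,0],"dr":[0,0,0],"fingers":0.65},{"dp":[0,0,0],"dr":[0,0,0],"fingers":0.65},{"dp":[0,0,0],"dr":[0,0,0],"fingers":0.65},{"dp":[0,0,0],"dr":[0,0,0],"fingers":0.65}]'

```text
time_s: 31.25
tool_pos: [0.5518, -0.243, 0.1267]
tool_rot: [180.0, -0.0, 0.6]
force: [0.5, -1.2, -0.0]
grip_width: 0.0302
grasp_force: 0.0
```

```bash
python3 - <<'E'
from h import *
im=np.mean([env.read_camera('top') for _ in range(4)],0).astype(np.uint8)[:,:,::-1].copy(); cv2.imwrite('pics/top4.png',cv2.resize(im[185:280,185:335],(790,500),interpolation=2))
H,S,V=cv2.split(cv2.cvtColor(im,cv2.COLOR_BGR2HSV)); red=((H<8)|(H>172))&(S>150)&(V>130)
print("cut handles",*mid("top",blob(red,(232,235)),.011)); print("nd handle",*mid("top",blob(red,(272,255)),.016))
d=(V<110)&(S<110); d[:,:302]=0; d[:,328:]=0; d[:190]=0; d[240:]=0
d=blob(d,(314,210)); print("torch dark",*mid("top",d,.018))
E
```

```text
cut handles [527.1 156.1] 97.2 49.2 0.5 -4.1 346
nd handle [508.   65.2] 84.1 24.0 -4.7 -4.8 306
torch dark [635.4 -41.8] 25.8 25.7 -0.4 62.7 103
```

View pics/top4.png

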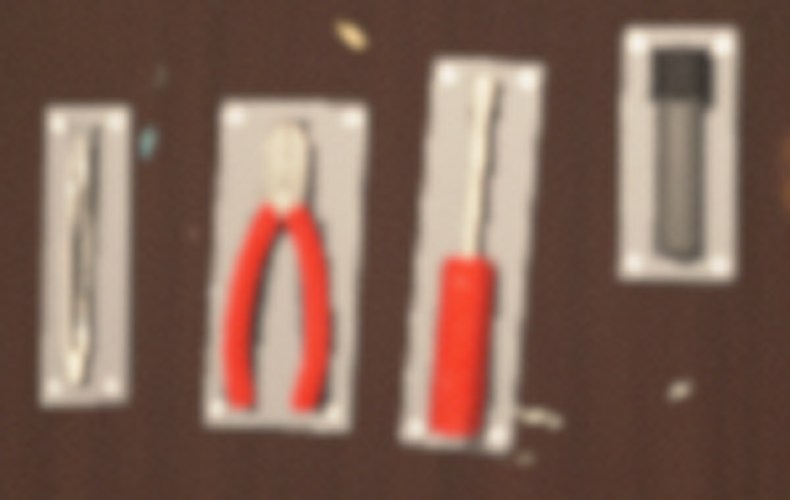

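All four tools sit centred on their plates, noses up: tweezers at (80,255), cutters (280,265), nut driver (468,255), torch (680,155). I hand in.

```bash
python3 -c "
from cell import env
print(env.sign_off())"
```

```text
the job is handed in; nothing more can be done
None
```

All four tools lie flat, centred and pointing the right way on their own plates. The marker and syringe were not touched, and the job was handed in at about 31 s of the 104 s allowed; sign-off gave no verdict.

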